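Present the reference ball to the bench reader

TASK

Start the ball reader by pressing its three keys fully down one at a time, the smallest first, then the middle-sized, then the largest, letting each come back up before the next. Then pick up the ball carrier by its upright grip and, keeping it level so that the loose steel ball stays in its pocket, carry it over and hold it still and level with the ball inside the outline of the reader's round window and the carrier's underside about 5 cm above the glass. Finish while still holding it there, touching neither the reader nor the keys with the carrier and leaving the bottles, cartridge, carton and timer where they stand.

Things in the scene. Friction and masses are not known exactly. Their poses are not given: they have to be found in the camera images.
- reader: The ball reader, fixed: a low white box 170 mm (its x) by 190 mm (its y); origin under its middle, at table height. Its front (-x, towards the robot) is a key desk 26 mm high with three round push keys in a row along y; the rest is a deck 34 mm high with the round window. Position and yaw differ from run to run.
- window (a point): Centre of the reader's window, a flat black disc 60 mm in diameter in a grey ring, nearly flush with the deck, facing up, 35 mm above the table (at x +35 mm, y 0 in the reader's frame).
- carrier: Loose ball carrier, about 0.24 kg: white plate 130 (its x) by 64 (y) by 6 mm, lying flat at any yaw; origin at its underside. In its middle an upright grip block, 34 mm along x, 14 mm thick along y, top 71 mm up, foot 24 mm wide to 10 mm up: pinch its two flat faces from above (closing along y). At +x the ball pocket, at -x a fixed grey balance block 15 mm high.
- grip (a point): Point on the carrier's axis in the middle of the grip block, 52 mm above the underside: where to pinch.
- pocket (a point): Where the ball's centre is when it lies in the middle of its pocket: 46 mm along the carrier's +x, 18.5 mm above its underside. The pocket is open on top, inner radius 14.5 mm, rim 4 mm above its flat floor; the ball can roll about 5 mm each way and rolls out if the carrier tips far or is jerked.
- ball_center (a point): Centre of the loose steel ball, 25 mm in diameter, about 0.05 kg, which lies free in the pocket.
- key_small (a joint): Travel of the smallest key, m: 0 up, 0.006 fully down; spring key, about 1.5 N to start and 5 N fully down; comes back up by itself.
- key_medium (a joint): Travel of the middle-sized key; same travel and spring.
- key_large (a joint): Travel of the largest key; same travel and spring.
- key_small_top (a point): Centre of the top face of the smallest key: round grey cap 14 mm in diameter, pressed straight down, top 48 mm above the table, 10 mm proud of its grey collar (30 mm in diameter). The keys stand 58 mm apart in a row; which size is at which place differs from run to run.
- key_medium_top (a point): The same for the middle-sized key: cap 23 mm in diameter, collar 39 mm.
- key_large_top (a point): The same for the largest key: cap 34 mm in diameter, collar 50 mm.
- spare_dropper_1: A loose dropper bottle standing upright (27 mm wide, 84 mm tall); bystander, not to be disturbed. Origin at the centre of its underside.
- spare_dropper_3: Another loose dropper bottle standing upright (27 mm wide, 84 mm tall); bystander, not to be disturbed. Origin at the centre of its underside.
- spare_cartridge_1: A loose flat white test cartridge with a round knob (62x47x21 mm); bystander, not to be disturbed. Origin at the centre of its underside.
- spare_kit_box_2: A small loose carton (65x101x50 mm); bystander, not to be disturbed. Origin at the centre of its underside.
- spare_timer: A loose bench timer lying flat (62x67x20 mm); bystander, not to be disturbed. Origin at the centre of its underside.
- key_small_base: Grey collar round that key, fixed to the reader; origin at the centre of its underside, 26 mm above the table; 12 mm high.
- key_medium_base: Grey collar round that key, fixed to the reader; origin at the centre of its underside, 26 mm above the table; 12 mm high.
- key_large_base: Grey collar round that key, fixed to the reader; origin at the centre of its underside, 26 mm above the table; 12 mm high.

How it is judged:
On the way, in this order (a step that is already met when the one before it is completed fails the run):
1. the smallest key is pressed, alone (value of joint key_small above 0.004 m and value of joint each of key_medium, key_large below 0.0015 m), for 0.05 s.
2. the middle-sized key is pressed, alone (value of joint key_medium above 0.004 m and value of joint each of key_small, key_large below 0.0015 m), for 0.05 s.
3. the largest key is pressed, alone (value of joint key_large above 0.004 m and value of joint each of key_small, key_medium below 0.0015 m), for 0.05 s.
4. the carrier is lifted clear of the table with the ball in its pocket (height (world z) of carrier above 0.03 m and distance between ball_center and pocket below 0.01 m and contact force between the fingers and carrier above 1 N), for 0.2 s.
At the end, for the whole second after the job is handed in: Fingers hold the carrier still, level within 0.10 rad, underside 30 to 75 mm above the window, touching nothing else; ball within 10 mm of the pocket's centre point and 17.5 mm sideways of the window's centre; all keys up; no bystander over 20 mm from where it stood (distance between ball_center and pocket below 0.01 m and angle between carrier's own z axis and vertical below 0.1 rad and horizontal distance between ball_center and window below 0.0175 m and z of carrier in the frame of window between 0.03 and 0.075 m and linear speed of carrier below 0.03 m/s and angular speed of carrier below 0.2 rad/s and contact force between the fingers and carrier above 1 N and contact force between carrier and reader below 0.1 N and value of joint each of key_small, key_medium, key_large below 0.0015 m and contact force between carrier and key_small_base below 0.1 N and contact force between carrier and key_medium_base below 0.1 N and contact force between carrier and key_large_base below 0.1 N and distance of each of spare_dropper_1, spare_dropper_3, spare_cartridge_1, spare_kit_box_2, spare_timer from where it was at the start of the episode below 0.02 m); the arm keeps its last pose, push and grip.
It fails at once if two keys are down at once (value of joint each of key_small, key_medium above 0.003 m or value of joint each of key_small, key_large above 0.003 m or value of joint each of key_medium, key_large above 0.003 m).
It fails at once if the carrier is tipped by more than 0.35 rad (angle between carrier's own z axis and vertical above 0.35 rad).
It fails at once if the ball leaves its pocket (distance between ball_center and pocket above 0.016 m).
It fails at once if the carrier touches the reader or a key (contact force between carrier and reader above 0.5 N or contact force between carrier and key_small_base above 0.5 N or contact force between carrier and key_medium_base above 0.5 N or contact force between carrier and key_large_base above 0.5 N).
It fails at once if a bystander is moved more than 30 mm (distance of any of spare_dropper_1, spare_dropper_3, spare_cartridge_1, spare_kit_box_2, spare_timer from where it was at the start of the episode above 0.03 m).
It also fails if it takes over 58 s, if anything falls off the work surface, if the arm or the gripper's body presses on something with over 40 N, if the wrist force passes 120 N, or if a joint passes its speed limit or range.

ROBOT

A 7-joint arm with a two-finger parallel gripper is mounted at the origin on a cart in front of the work surface, level with it; the furniture and walls round the work are solid. World frame = base frame: x ahead of the robot, y to its left, z up, the work surface at z = 0. Lengths are in m, angles in rad, forces in N, time in s.
With the tool pointing down it reaches from about 0.425 to 0.825 m from the base axis. Payload 3.6 kg.
Tool frame: the origin (TCP) lies where the fingers leave the gripper's body, on its centre line; the fingertips stand 73 mm ahead of it and the grasp point (between the pads) lies 54 mm ahead of it; z points along the fingers, y is the line along which they close (so a half turn about z gives the same grasp; the last joint's range is limited). The gripper opens to 85 mm and grips with 20 to 120 N. Pads are 22 mm wide; open, the fingers measure 114 mm over their backs; the gripper's body (76 mm by 85 mm) begins 54 mm behind the grasp point. The pads swing forward as they close: fully open they stand 13 mm farther back than shut.
Start: joints at [1.077, 0.615, -0.013, 1.423, 0.008, 1.103, -0.04], TCP at [0.293, -0.58, 0.304] pointing down, gripper open.
Joint ranges: [-3.12, 3.12], [-0.3, 2.06], [-1.34, 1.32], [0.26, 2.42], [-1.36, 4.5], [0.01, 1.98], [-2.84, 2.84]. Speed limits (rad/s): [2.79, 2.79, 3.14, 3.14, 3.14, 3.14, 3.14].

INTERFACE

Orientations are given as a unit quaternion [x, y, z, w].
In Python, from station import arm, snapshot, camera_info, ticket gives the robot as it stands. Calls block until the motion is done:
- arm.movep(position, orientation): joint-space move of the TCP to a pose.
- arm.line_to(position, velocity=0.15, ori=None): straight line of the TCP; ori=None keeps the orientation; velocity is the mean speed in m/s.
- arm.move_j(angles): joint-space move.
- arm.move_gripper(opening, effort=None): opening from 0.0 (shut) to 1.0 (fully open); effort is the grip in N (None keeps the last); returns when the fingers have stopped.
- arm.pause(seconds).
- arm.ik(position, orientation): joint angles nearest the present ones, or None.
- snapshot(name): name is "scene" or "side" or "wrist"; returns the picture (480x640x3 uint8, blue, green, red); there is no depth.
- camera_info(name): a dict with "fx", "fy", "cx", "cy" (pixels), "R" (3x3) and "t" (3): a world point X has camera coordinates R X + t; the wrist camera has in their place "T_tool_cam" (4x4, takes a point from camera to tool coordinates, whose origin is the TCP and whose axes are the flange's). Camera axes: x right, y down, z forward; pixel columns grow to the right and rows downward; lengths in m; the calibration is good to about 2 mm. A picture is of the moment at which its call begins: read the wrist's pose just before it. camera_info takes no time and is no camera call.
A pose or a line that the arm cannot do raises arm.MotionError and nothing moves.
- ticket.finish_job(): hands the job in; it is judged then, once.
Readings, each from a call of its own:
- arm.read_time(): time.
- arm.read_joint_positions(): joint angles.
- arm.read_dq(): joint speeds.
- arm.read_effort(): joint torques, N m.
- arm.read_tool_pos(): TCP position.
- arm.read_eef_rot(): TCP orientation.
- arm.read_ft_force(): force on the tool from outside, world axes, zero at the start.
- arm.read_wrist_torque(): the same for the moment, N m.
- arm.read_opening(): opening from 0.0 (shut) to 1.0 (fully open).
- arm.read_finger_force(): force on a finger pad.
Only numpy, scipy, OpenCV 4.12 (cv2) and the standard library are available. Lean on these libraries where they do the work, as an engineer would, in place of code of your own. Each camera call takes 0.05 s, during which the arm holds its last target. There are 200 camera calls.

## Working session

There is one attempt and no reset: what is moved stays moved. The work goes in short steps, each a Python script; the robot and the scene stay as the last script left them, time stands still between calls to the robot, and variables do not carry over. Pictures are saved under pics/ and viewed, at most 10 in all, crops included, and the job is handed in when it is done.

```bash
mkdir -p pics
python3 - <<'E'
from station import *
import cv2
for n in("scene","side"):
    cv2.imwrite(f"pics/{n}0.png",snapshot(n)); c=camera_info(n); print(n,{k:(v.tolist() if hasattr(v,'tolist') else v) for k,v in c.items()})
print(camera_info("wrist"),arm.read_time(),arm.read_tool_pos(),arm.read_eef_rot())
E
```

```text
scene {'fx': 444.0351517245593, 'fy': 444.0351517245593, 'cx': 317.7369094170142, 'cy': 239.0336975843019, 'R': [[0.6225958727228317, -0.7825332160948117, 0.0040180812343934705], [-0.4319961078299754, -0.3479752646223839, -0.8320412117381775], [0.6524980782257124, 0.5162896289092903, -0.5546992671641631]], 't': [-0.5024476017074391, 0.2052192928683176, 0.6565845598686171]}
side {'fx': 584.1774298130852, 'fy': 584.1774298130852, 'cx': 314.50138257096177, 'cy': 228.4095269256477, 'R': [[-0.8943124527225836, -0.44726259339851254, -0.0127047019545349], [-0.16821868323169353, 0.36239713963383896, -0.916717398000609], [0.41461754849151267, -0.8176946164257466, -0.39933419932587727]], 't': [0.38496257318544425, 0.22453183319570588, 0.6271240504490061]}
{'fx': 406.3194779841492, 'fy': 406.3194779841492, 'cx': 320.7930930392579, 'cy': 248.10899762525068, 'T_tool_cam': array([[-7.96051489e-04, -9.55719353e-01, -2.94278582e-01,
         7.54568704e-02],
       [ 9.99999560e-01, -6.14691270e-04, -7.08780075e-04,
         4.10699020e-04],
       [ 4.96504360e-04, -2.94279017e-01,  9.55719422e-01,
        -7.04390394e-02],
       [ 0.00000000e+00,  0.00000000e+00,  0.00000000e+00,
         1.00000000e+00]])} 0.1 [ 0.29227096 -0.57999729  0.30281609] [ 9.72880042e-01  2.31307188e-01 -3.06886740e-04 -1.14607699e-03]
```

View pics/scene0.png

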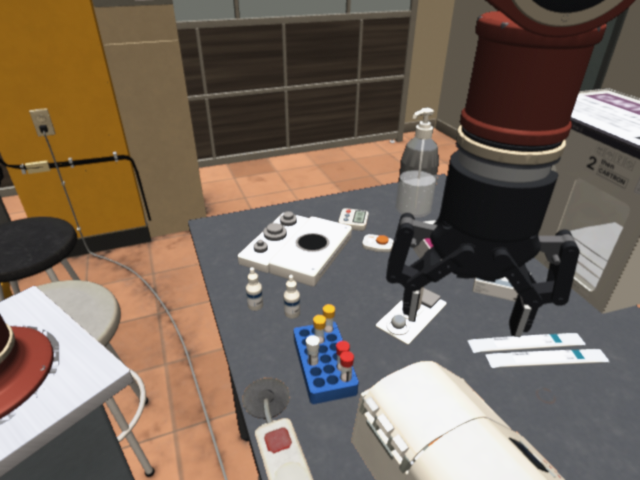

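View pics/side0.png

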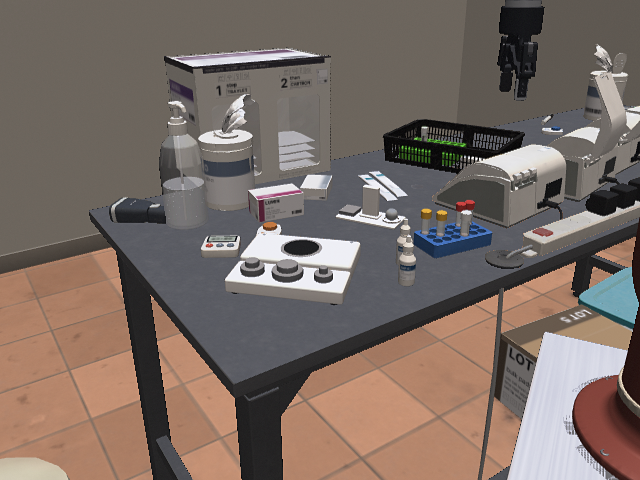

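The scene shows the reader at about (295,245), with its keys at (261,245) small, (274,231) large and (289,217) medium. The carrier is at about (411,316), with the ball at (398,322). The side view agrees. I'll enlarge both.

Run:
```python
import cv2,numpy as np
a=cv2.imread("pics/scene0.png")[200:350,235:455]; b=cv2.imread("pics/side0.png")[175:305,215:435]
cv2.imwrite("pics/crop1.png",cv2.resize(a,None,fx=3.6,fy=3.6,interpolation=2)); cv2.imwrite("pics/crop2.png",cv2.resize(b,None,fx=3.6,fy=3.6,interpolation=2))
from station import *
for n in("scene","side"):
    c=camera_info(n); print(-np.array(c["R"]).T@np.array(c["t"]))
```

```text
[-0.02694442 -0.6607585   0.53697676]
[0.12203064 0.60360562 0.46115515]
```

View pics/crop1.png

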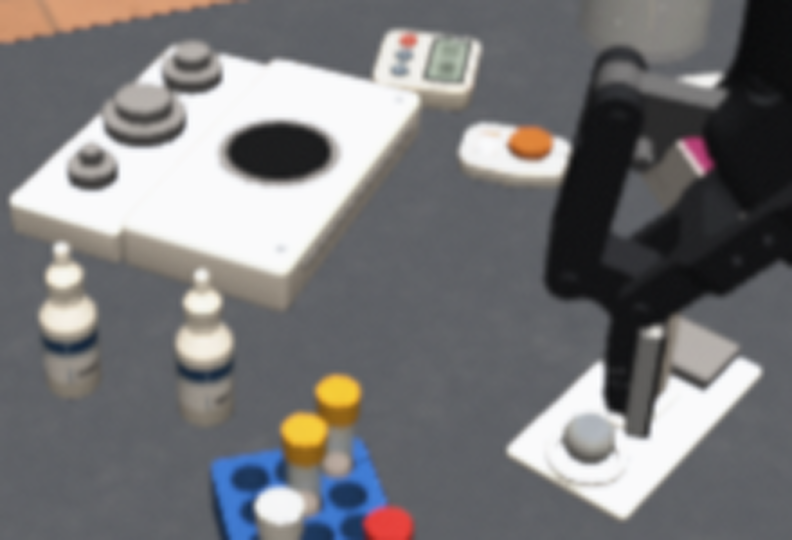

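View pics/crop2.png

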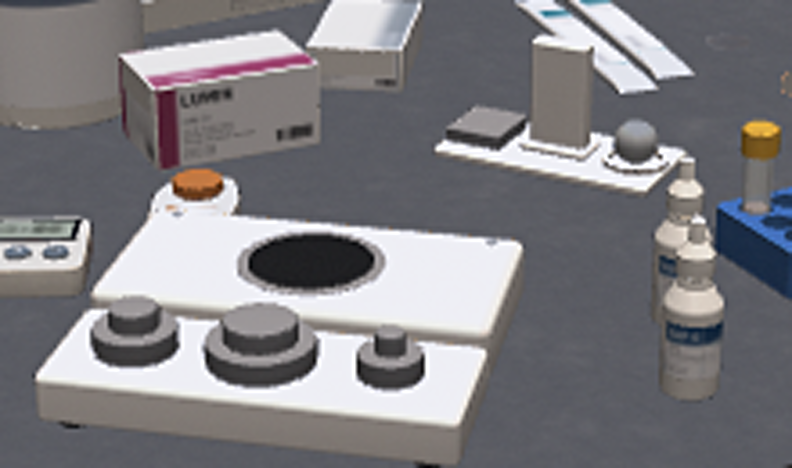

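Crop 1 shows key tops at (91,151) small, (145,100) large and (193,50) medium, the window at (279,152), the ball at (590,437), and plate corners at (760,370), (625,517) and (509,450). Crop 2 shows key tops at (390,333), (261,322) and (134,309), the window at (312,262), the ball at (637,141) and the grip top at (563,43). Next I'll convert these to positions.

```bash
cat > h.py <<'E'
from station import *
import numpy as np
from scipy.spatial.transform import Rotation as Ro
def cam(n):
    c=camera_info(n)
    if n!="wrist": return c,np.array(c["R"]),np.array(c["t"])
    T=np.array(c["T_tool_cam"]); A=Ro.from_quat(arm.read_eef_rot()).as_matrix()
    Rwc=A@T[:3,:3]; p=A@T[:3,3]+np.array(arm.read_tool_pos()); return c,Rwc.T,-Rwc.T@p
def onz(n,u,v,z,C=None):
    c,R,t=C or cam(n); o=-R.T@t; d=R.T@np.array([(u-c["cx"])/c["fx"],(v-c["cy"])/c["fy"],1]); return o+d*(z-o[2])/d[2]
def proj(X,C):
    c,R,t=C; p=R@np.array(X)+t; return p[0]/p[2]*c["fx"]+c["cx"],p[1]/p[2]*c["fy"]+c["cy"]
def down(yaw):  # tool z down, tool y axis along world heading yaw
    y=np.array([np.cos(yaw),np.sin(yaw),0]); z=np.array([0,0,-1.]); return Ro.from_matrix(np.c_[np.cross(y,z),y,z]).as_quat()
E
python3 - <<'E'
from h import *
A=lambda x,y,z:onz("scene",235+x/3.6-.36,200+y/3.6-.36,z)[:2].round(4)
B=lambda x,y,z:onz("side",215+x/3.6-.36,175+y/3.6-.36,z)[:2].round(4)
for n,a,b,z in[("small",(91,151),(390,333),.048),("large",(145,100),(261,322),.048),("med",(193,50),(134,309),.048),("win",(279,152),(312,262),.035),("ball",(590,437),(637,141),.0185)]:
    print(n,A(*a,z),B(*b,z))
for p in[(760,370),(625,517),(509,450)]: print("corner A",A(*p,.006))
for p in[(437,150),(645,188),(687,152)]: print("corner B",B(*p,.006))
print("griptop",B(563,43,.071))
print("bottles",A(75,385,0),A(207,413,0))
print(Ro.from_quat(arm.read_eef_rot()).as_matrix().round(2))
E
```

```text
small [ 0.4698 -0.1227] [ 0.4725 -0.1146]
large [ 0.5266 -0.1099] [ 0.5275 -0.1002]
med [ 0.5862 -0.0936] [ 0.584  -0.0875]
win [ 0.5484 -0.1912] [ 0.5487 -0.1871]
ball [ 0.4757 -0.4339] [ 0.4742 -0.4334]
corner A [ 0.5814 -0.4704]
corner A [ 0.4536 -0.4658]
corner A [ 0.4567 -0.4033]
corner B [ 0.5824 -0.4024]
corner B [ 0.4573 -0.4005]
corner B [ 0.453  -0.4589]
griptop [ 0.5182 -0.4296]
bottles [ 0.3664 -0.2094] [ 0.3922 -0.2732]
[[ 0.89  0.45 -0.  ]
 [ 0.45 -0.89  0.  ]
 [-0.   -0.   -1.  ]]
```

Run:
```python
from h import *; import cv2
q=down(-np.pi/2)
for p in[[.52,-.12,.27],[.527,-.105,.11],[.595,-.189,.2],[.518,-.434,.2]]: 
    j=arm.ik(p,q); print(None if j is None else np.round(j,2))
arm.movep([.52,-.14,.27],q); arm.move_gripper(0.0); 
C=cam("wrist"); im=snapshot("wrist"); cv2.imwrite("pics/w1.png",im); np.savez("w1.npz",R=C[1],t=C[2])
print(arm.read_time(),arm.read_tool_pos())
```

```text
[ 0.18  0.47  0.01  1.81 -0.01  0.86 -1.38]
[ 0.12  0.72  0.05  1.93 -0.07  0.49 -1.35]
[ 0.23  0.68  0.08  1.62 -0.06  0.84 -1.24]
[ 0.62  0.76  0.09  1.46 -0.08  0.93 -0.84]
2.725 [ 0.52002762 -0.13995987  0.27002026]
```

View pics/w1.png

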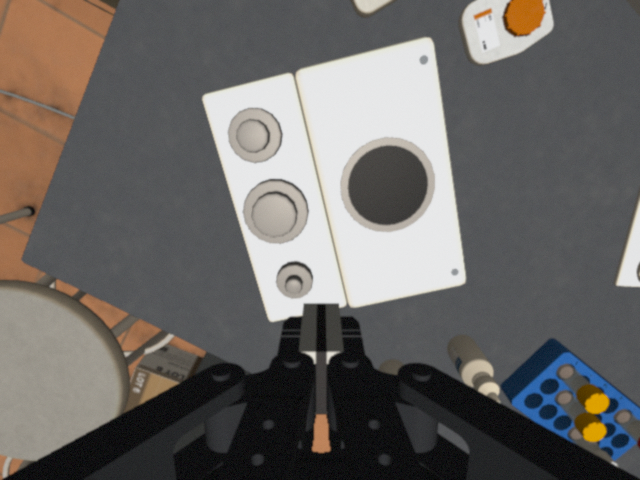

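The wrist view shows key caps at medium (252,135), large (274,213) and small (293,284), with the window at (388,184).

Run:
```python
from h import *
import json
C=cam("wrist"); P={}
for n,u,v,z in[("med",252,135,.048),("large",274,213,.048),("small",293,284,.048),("win",388,184.5,.035)]:
    P[n]=onz("",u,v,z,C); print(n,P[n].round(4))
# fit rigid layout in reader frame (small y=-58 -> med y=+58)
x0=None
from scipy.optimize import least_squares
S=np.array([P["small"],P["large"],P["med"],P["win"]])[:,:2]
def lay(p):
    c,s=np.cos(p[2]),np.sin(p[2]); L=np.array([[p[3],-.058],[p[3],0],[p[3],.058],[.035,0]]); return L@np.array([[c,s],[-s,c]])+p[:2]
r=least_squares(lambda p:(lay(p)-S).ravel(),[.54,-.15,-1.33,-.05]); print(r.x.round(4),(r.fun*1e3).round(1)); L=lay(r.x);print(L.round(4))
json.dump(dict(zip(["small","large","med","win"],L.tolist())),open("L.json","w"))
```

```text
med [ 0.5877 -0.0923  0.048 ]
large [ 0.5325 -0.1057  0.048 ]
small [ 0.4765 -0.1184  0.048 ]
win [ 0.5514 -0.1904  0.035 ]
[ 0.5438 -0.1563 -1.3438 -0.0521] [-0.9 -0.1 -0.4  0.2  1.  -0.1  0.3  0.1]
[[ 0.4756 -0.1185]
 [ 0.5321 -0.1055]
 [ 0.5886 -0.0924]
 [ 0.5517 -0.1904]]
```

Run:
```python
from h import *
import json
L=json.load(open("L.json"))
for k in("small","med","large"):
    x,y=L[k]; arm.line_to([x,y,.15],.2); f0=arm.read_ft_force()[2]
    arm.line_to([x,y,.123],.1)
    z=.1175
    while True:
        arm.line_to([x,y,z],.05); f=arm.read_ft_force()[2]-f0
        print(k,round(z,4),round(f,2),arm.read_tool_pos()[2].round(4))
        if abs(f)>4.6 or z<.1125: break
        z-=.001
    arm.pause(.15); arm.line_to([x,y,.15],.1); arm.pause(.1)
print(arm.read_time())
q=down(-np.pi/2)
arm.move_gripper(1.0); arm.movep([.50,-.42,.28],q); import cv2
print(arm.read_time(),arm.read_tool_pos()); arm.pause(.1); cv2.imwrite("pics/w2.png",snapshot("wrist"))
```

```text
small 0.1175 3.75 0.1182
small 0.1165 3.93 0.1171
small 0.1155 4.4 0.1158
small 0.1145 5.2 0.1147
med 0.1175 1.71 0.1182
med 0.1165 3.62 0.1171
med 0.1155 4.56 0.1159
med 0.1145 4.93 0.1148
large 0.1175 0.9 0.1181
large 0.1165 1.68 0.1171
large 0.1155 2.68 0.1159
large 0.1145 4.16 0.1147
large 0.1135 10.25 0.1146
11.5083
13.5833 [ 0.50112525 -0.41740774  0.27912792]
```

View pics/w2.png

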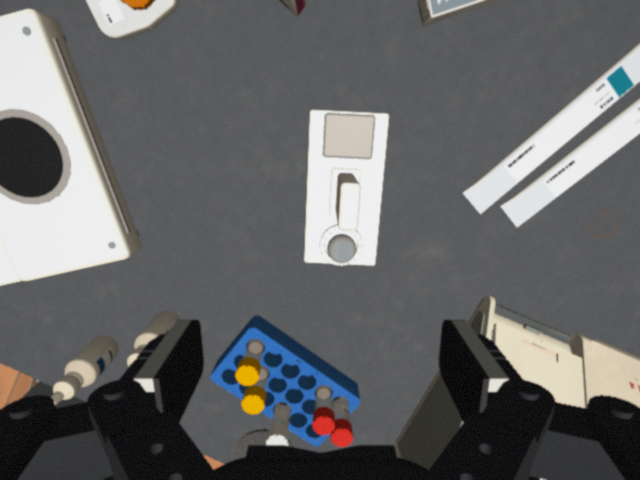

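The wrist view shows the carrier plate's top corners at (310,110), (389,113), (375,266) and (304,262), with the ball in its pocket at (342,249) and the balance block on the far side.

```bash
python3 - <<'E'
from h import *
from scipy.optimize import least_squares
import json
C=cam("wrist")
px=np.array([(309.5,109.5),(389,112.5),(375.5,266),(304,262.5)])
L=np.array([[-.065,-.032],[-.065,.032],[.065,.032],[.065,-.032]])  # image up=+x,right=-y ; carrier heading ~180
W=np.array([onz("",*p,.006,C)[:2] for p in px]); print(W.round(4))
def lay(p):
    c,s=np.cos(p[2]),np.sin(p[2]); return L@np.array([[c,s],[-s,c]])+p[:2]
for Z in [1]:
    r=least_squares(lambda p:(lay(p)-W).ravel(),[.518,-.43,np.pi]); print(r.x,(r.fun*1e3).round(1))
x,y,a=r.x
R=lambda v:np.array([x,y])+[np.cos(a)*v[0]-np.sin(a)*v[1],np.sin(a)*v[0]+np.cos(a)*v[1]]
print("pocket",R((.046,0)),"ball",onz("",342,249,.0185,C), "griptop px",[np.round(proj([*R(v),.071],C)) for v in[(-.017,-.007),(-.017,.007),(.017,.007),(.017,-.007)]])
for n in("scene",): print(0)
json.dump(r.x.tolist(),open("car.json","w"))
E
python3 -c "
import cv2;i=cv2.imread('pics/w2.png')[95:280,280:410];cv2.imwrite('pics/w2c.png',cv2.resize(i,None,fx=3.2,fy=3.2,interpolation=2))"
```

```text
[[ 0.5869 -0.4079]
 [ 0.5847 -0.4717]
 [ 0.4541 -0.4664]
 [ 0.4572 -0.4023]]
[ 0.52071165 -0.43706864  3.1000161 ] [ 0.1  0.1 -0.4 -0.1  0.4  0.1 -0.1 -0.1]
pocket [ 0.47475141 -0.43515667] ball [ 0.47382877 -0.43540084  0.0185    ] griptop px [array([341., 182.]), array([361., 183.]), array([358., 231.]), array([338., 230.])]
0
```

View pics/w2c.png

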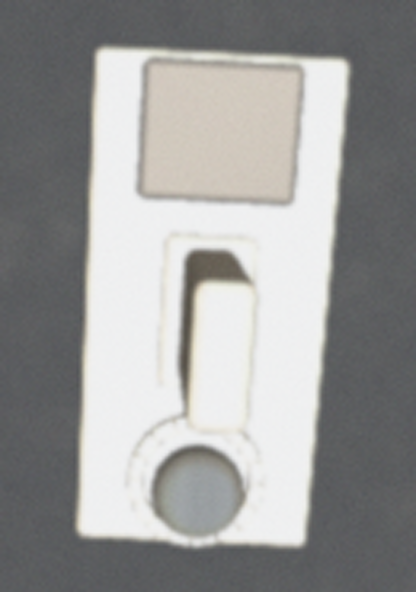

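Run:
```python
from h import *
import json,cv2
x,y,a=json.load(open("car.json")); q=down(a+np.pi/2-2*np.pi)
arm.move_gripper(.45,30); arm.movep([x,y,.24],q); arm.line_to([x,y,.106],.12); arm.pause(.2)
print(arm.read_tool_pos(),arm.read_ft_force())
arm.move_gripper(.24,30); arm.move_gripper(0.0,40); arm.pause(.3)
print(arm.read_opening(),arm.read_finger_force(),arm.read_tool_pos())
arm.line_to([x,y,.126],.03); arm.line_to([x,y,.206],.06); arm.pause(.4)
print(arm.read_time(),arm.read_tool_pos(),arm.read_finger_force(),arm.read_ft_force(),arm.read_wrist_torque())
i=np.hstack([snapshot("side")[100:300,280:480],snapshot("wrist")[100:300,220:420]])
cv2.imwrite("pics/lift.png",cv2.resize(i,None,fx=2,fy=2))
```

```text
[ 0.5209698  -0.43729479  0.10675638] [0.93537826 0.71707009 0.17892037]
0.16018922148762604 41.856876611709595 [ 0.52070826 -0.43694258  0.10599603]
19.5667 [ 0.52068523 -0.43707591  0.20591211] 41.40633165836334 [-0.02515055  0.18450794 -3.20289386] [ 0.0501421  -0.01983723 -0.00817493]
```

View pics/lift.png

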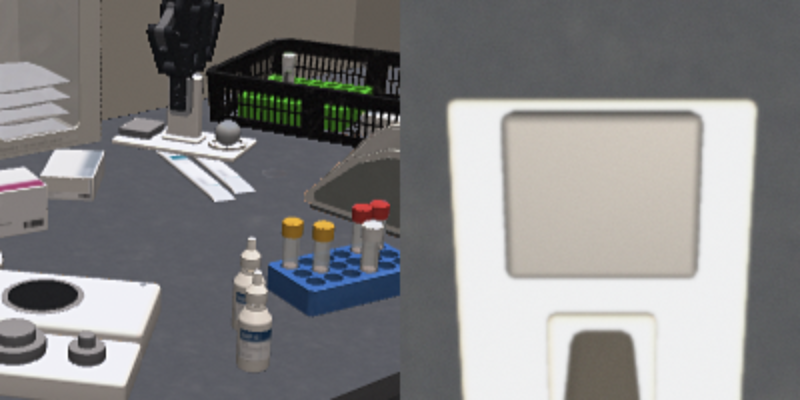

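The carrier is lifted and level, with the ball in its pocket at (228,133) in the left half. I'll carry it over the window now.

Run:
```python
from h import *
import json,cv2
x,y,a=json.load(open("car.json")); w=json.load(open("L.json"))["win"]
g=np.array(w)-.046*np.array([np.cos(a),np.sin(a)])
arm.line_to([*g,.206],.06); arm.line_to([*g,.191],.03); arm.pause(1.0)
print(g,arm.read_time(),arm.read_tool_pos(),arm.read_finger_force(),arm.read_ft_force())
a1,b1=snapshot("scene"),snapshot("side")
cs,cd=cam("scene"),cam("side"); X=[*w,.085+.0185]
print(np.round(proj(X,cs)),np.round(proj(X,cd)))
i=np.hstack([a1[130:330,220:420],b1[130:330,200:400]])
cv2.imwrite("pics/end.png",cv2.resize(i,None,fx=2,fy=2,interpolation=2))
```

```text
[ 0.597679   -0.19227459] 25.7417 [ 0.59770271 -0.1922468   0.19100639] 41.39297604560852 [-0.3829511  -0.04581468 -2.92563641]
[313. 212.] [300. 209.]
```

View pics/end.png

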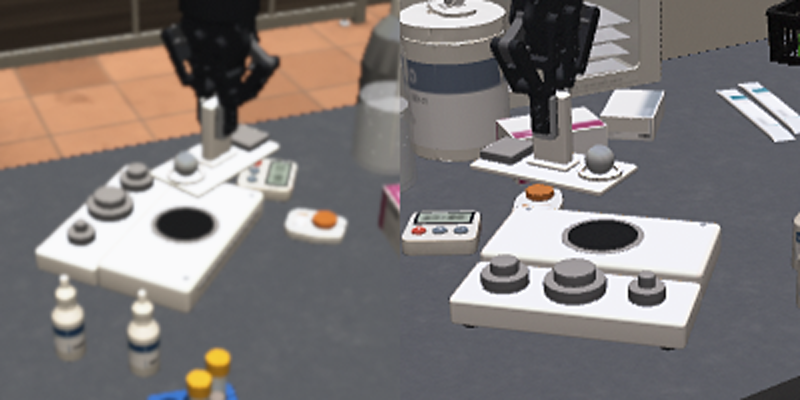

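The ball is at scene pixel (312.5,212) and side pixel (300,210). Both match the predicted positions over the window's centre.

```bash
python3 -c "
from station import *
print(ticket.finish_job())"
```

```text
the job is handed in; nothing more can be done
None
```

I handed the job in at about 26 s on the robot's clock: the three keys were pressed in order (small, medium, large), and the carrier was held level with the ball over the window's centre and its underside about 5 cm above the glass; the judge's verdict was not shown.

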